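Shut and lock the terminal box with its two quarter-turn cams

ROBOT

A 6-joint arm with a two-finger parallel gripper is mounted at the origin on a cart in front of the work surface, level with it; the furniture and walls round the work are solid. World frame = base frame: x ahead of the robot, y to its left, z up, the work surface at z = 0. Lengths are in m, angles in rad, forces in N, time in s.
With the tool pointing down it reaches from about 0.35 to 0.85 m from the base axis. Payload 8.1 kg.
Tool frame: the origin (TCP) lies at the very end of the fingers, on their centre line; the grasp point (between the pads) lies 19 mm behind it; z points along the fingers, y is the line along which they close (so a half turn about z gives the same grasp; the last joint's range is limited). The gripper opens to 93 mm and grips with 3 to 60 N. Pads are 15 mm wide; open, the fingers measure 128 mm over their backs; the gripper's body (75 mm by 188 mm) begins 65 mm behind the grasp point.
Start: joints at [-1.218, 0.13, 1.488, -0, 1.523, -0.085], TCP at [0.254, -0.543, 0.219] pointing down, gripper open.
Joint ranges: [-2.96, 2.96], [-0.89, 2.26], [0.02, 2.5], [-1.34, 4.48], [0, 2.73], [-2.66, 2.66]. Speed limits (rad/s): [2.39, 2.39, 2.79, 3.14, 3.14, 3.14].

INTERFACE

Orientations are given as a rotation vector (axis times angle).
In Python, from plant import monitor, eyes, ticket gives the robot as it stands.
- The arm moves only by the tool arm_command, never from a script. Its argument "deltas" is a list that holds one entry, the list of rows, each a list of 6 numbers: the shift along the world's x, y, z in cm, then the turn, a rotation vector about the world's x, y, z in degrees. In form: [[[tx, ty, tz, rx, ry, rz], ...]]. A call has 1 to 12 rows; each row shifts and turns the commanded pose from where the row before left it; what a row does not reach is not made up. A row lasts 1/12 s, in which the tool goes at most 41.7 mm and 7.16 degrees, less where a joint would pass 70% of its speed; a pose out of reach is approached as far as the arm can. A call is refused whole if a number of a shift passes 4.17 or a number of a turn 7.16, either way. A call with a gripper value outside its range is refused whole. "gripper" is the opening, from -1 (shut) to 1 (fully open), set as the call begins (left out, the last holds). The fingers move at their own pace and stop on an object; "squeeze" is the grip in N (left out, the last holds). Time passes only in rows, so rows that do not move let the fingers close. It gives the time, the measured TCP pose, the force, the opening and the grip force at its end, in the units of the state.
- monitor.read_state(): the state, without advancing time (a new reading comes with each control period).
- eyes.read_camera(name): name is "side" or "top" or "wrist"; returns the picture (480x640x3 uint8, blue, green, red); there is no depth.
- eyes.camera_model(name): a dict with "fx", "fy", "cx", "cy" (pixels), "rvec" (rotation vector, rad) and "tvec" (3), from world to camera coordinates, as OpenCV has them. Camera axes: x right, y down, z forward; pixel columns grow to the right and rows downward; lengths in m; the calibration is good to about 2 mm. A picture is of the moment at which its call begins: read the wrist's pose just before it. camera_model takes no time and is no camera call; for the wrist camera it gives the pose at the moment of the call.
- ticket.close_job(): hands the job in; it is judged then, once.
The state is a dict: "t": time; "q": joint angles; "dq": joint speeds; "joint_torque": joint torques, N m; "tool_pos": TCP position; "orientation": TCP orientation; "force": force on the tool from outside, world axes, zero at the start; "wrist_torque": the same for the moment, N m; "opening": finger opening in m; "gripper_force": force on a finger pad.
Only numpy, scipy, OpenCV 4.12 (cv2) and the standard library are available. Lean on these libraries where they do the work, as an engineer would, in place of code of your own. Each camera call takes 0.05 s, during which the arm holds its last target. There are 200 camera calls.

TASK

The wiring in the grey terminal box is finished: press its hinged cover down with the fingertips until it is fully shut. Then set a fingertip in the finger slot of each of the two quarter-turn cam handles and swing it a full quarter turn, from along the cover's free edge round to its stop pointing at the hinge, so that both cams lock the cover. Grip and lift nothing, do not swing the cover further open, and leave the tools and the tin beside the box where they are.

Things in the scene. Friction and masses are not known exactly. Their poses are not given: they have to be found in the camera images.
- box: grey sheet-steel terminal box, fixed to the bench, 224 mm (x) by 320 mm (y), rim 70 mm high. Origin: centre of its underside, on the bench; z up, x from the cover's free edge (robot's side) to the hinge, y to the left. Three short black glands stand out 23 mm from its -y side. Hinge line along y at x = +0.104, z = 0.0755; with the cover shut its flat upper face is at z = 0.078.
- cover (a joint): opening angle of the cover in rad: 0 = fully shut on the rim (stop), growing as the free edge rises; starts at 0.3 to 0.6. A stiff hinge holds it wherever it is left; 2 to 6 N down near the free edge or the middle moves it. The cams' tongues get under the box's front rim only with the cover within 3 mm of shut, else they jam on it.
- cover_edge (a point): middle of the free edge of the cover, on its upper face. Flat grey plate, 5 mm thick, 316 mm along the hinge, 209 mm from hinge line to free edge, 0.73 kg with its cams. The free handles cover the strip about 120 to 197 mm from the hinge, except for a 44 mm gap at mid-width; the strip 65 to 110 mm from the hinge is bare.
- cam_left (a joint): angle of the left cam (at the box's +y side): 0 = free, handle along the free edge, pointing at the other handle; pi/2 = locked, at its stop, handle pointing at the hinge. Grows as the handle turns anticlockwise seen from above; starts at 0 to 0.25. Stiff (0.22 N m, about 5 N at the slot), stays where it is left.
- cam_left_pivot (a point): on the left cam's spindle axis, at the cover's upper face. With the cover shut it lies at (-0.061, +0.104, 0.078) in the box frame. The bright steel hub on it is 33 mm across (foot 42 mm) and 21 mm high.
- cam_left_slot (a point): middle of the left handle's finger slot, 45 mm from the spindle axis and 14 mm above the cover's upper face. The handle is a loop of 12 mm round steel bar, 8 to 20 mm above the cover, its outer end 82 mm from the axis. The slot inside the loop is 40 mm wide, from 17 mm (hub) to 70 mm from the axis, corners rounded; its floor is the flat cover.
- cam_right (a joint): angle of the right cam (at the box's -y side): 0 = free, handle along the free edge, pointing at the other handle; pi/2 = locked, at its stop, handle pointing at the hinge. Grows as the handle turns clockwise seen from above; starts at 0 to 0.25. Stiff (0.22 N m, about 5 N at the slot), stays where it is left.
- cam_right_pivot (a point): on the right cam's spindle axis, at the cover's upper face. With the cover shut it lies at (-0.061, -0.104, 0.078) in the box frame. The bright steel hub on it is 33 mm across (foot 42 mm) and 21 mm high.
- cam_right_slot (a point): middle of the right handle's finger slot, 45 mm from the spindle axis and 14 mm above the cover's upper face. The handle is a loop of 12 mm round steel bar, 8 to 20 mm above the cover, its outer end 82 mm from the axis. The slot inside the loop is 40 mm wide, from 17 mm (hub) to 70 mm from the axis, corners rounded; its floor is the flat cover.
- torque_driver: red and black screwdriver, 188 x 34 x 32 mm, lying loose beside the box at its +y side, to be left alone. Origin: centre of its underside.
- cutters: black cutters, 151 x 55 x 12 mm, lying loose beside the box at its -y side, to be left alone. Origin: centre of their underside.
- solder_tin: round pale tin, 62 mm across, 48 mm high, standing loose beside the far part of the box's -y side, to be left alone. Origin: centre of its underside.

How it is judged:
On the way, in this order (a step that is already met when the one before it is completed fails the run):
1. the cover is pressed fully shut (value of joint cover below 0.02 rad), for 0.2 s.
2. with the cover shut, both cams are turned to their stops (value of joint cover below 0.02 rad and value of joint each of cam_left, cam_right above 1.45 rad), for 0.2 s.
At the end, for the whole second after the job is handed in: The cover is shut (within 0.02 rad), both cam handles stand at their locked stop (turned more than 1.45 rad of 1.57) and everything is at rest (all of step 2 and velocity of joint cover between -0.05 and 0.05 rad/s and velocity of joint cam_left between -0.05 and 0.05 rad/s and velocity of joint cam_right between -0.05 and 0.05 rad/s); the robot touches nothing.
It fails at once if the cover is lifted or swung further open (beyond 0.7 rad) (value of joint cover above 0.7 rad).
It fails at once if the screwdriver beside the box is moved or lifted (more than 30 mm) (distance of torque_driver from where it was at the start of the episode above 0.03 m).
It fails at once if the pair of cutters beside the box is moved or lifted (more than 30 mm) (distance of cutters from where it was at the start of the episode above 0.03 m).
It fails at once if the tin beside the box is moved or lifted (more than 30 mm) (distance of solder_tin from where it was at the start of the episode above 0.03 m).
It also fails if it takes over 58 s, if anything falls off the work surface, if the arm or the gripper's body presses on something with over 40 N, if the wrist force passes 120 N, or if a joint passes its speed limit or range.

## Working session

There is one attempt and no reset: what is moved stays moved. The work goes in short steps, Python scripts to look and compute and a tool call to move; the robot and the scene stay as the last step left them, time stands still between calls to the robot, and variables do not carry over. Pictures are saved under pics/ and viewed, at most 10 in all, crops included, and the job is handed in when it is done.

Besides the shell and the picture viewer there is one more tool, called in YAML: its name, and indented under it one key for each argument. arm_command: Moves the arm, as the interface text tells. Its arguments: {"type":"object","properties":{"deltas":{"type":"array"},"gripper":{"type":"number"},"squeeze":{"type":"number"}},"required":["deltas"]}

```bash
ls; mkdir -p pics; python3 - <<'E'
from plant import monitor, eyes, ticket
import cv2
s=monitor.read_state();print(s)
for n in("top","side"):
    cv2.imwrite(f"pics/{n}0.png",eyes.read_camera(n)); print(eyes.camera_model(n))
E
```

```text
pics
{'t': 0.0, 'q': array([-1.21839068e+00,  1.31121650e-01,  1.48928617e+00, -1.34420617e-05,
        1.52297308e+00, -8.53927066e-02]), 'dq': array([-9.05804254e-05,  1.12838465e-03,  7.28444943e-04,  3.79345827e-04,
        1.38873088e-04,  4.52938229e-04]), 'joint_torque': array([ 1.13531198e-03, -5.59833062e+01, -4.91762745e+01,  7.69486651e-02,
        3.53401469e-02, -1.92144080e-04]), 'tool_pos': array([ 0.25419276, -0.54287367,  0.21760725]), 'orientation': array([-3.06489656e+00, -6.81829693e-01,  3.94583356e-04]), 'force': array([-0.14991338, -0.25061745, -0.12319752]), 'wrist_torque': array([-0.02820961,  0.02332339, -0.00680906]), 'gripper_force': 0.0, 'opening': 0.09285418941109484}
{'fx': 482.5604696793601, 'fy': 482.5604696793601, 'cx': 330.67163378449436, 'cy': 231.07245337776166, 'rvec': array([ 2.14829016, -2.17675676,  0.13728228]), 'tvec': array([0.02430316, 0.56896894, 1.21184008])}
{'fx': 447.29744395564666, 'fy': 447.29744395564666, 'cx': 320.60560522292167, 'cy': 239.0724695188639, 'rvec': array([ 2.0155619 , -0.0168593 ,  0.02350395]), 'tvec': array([-0.5577664 ,  0.08681087,  0.92758309])}
```

View pics/top0.png

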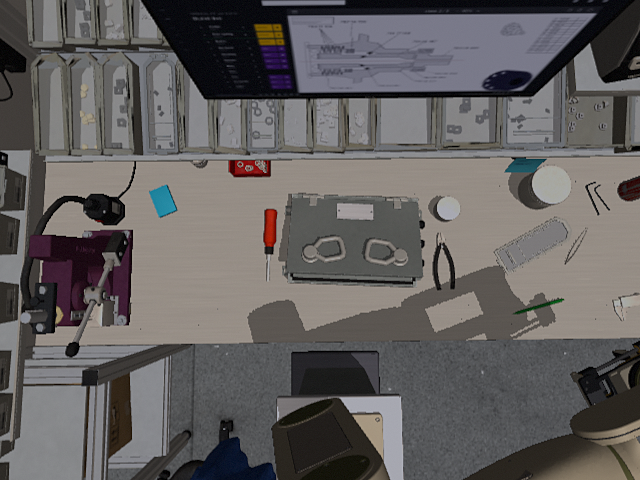

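View pics/side0.png

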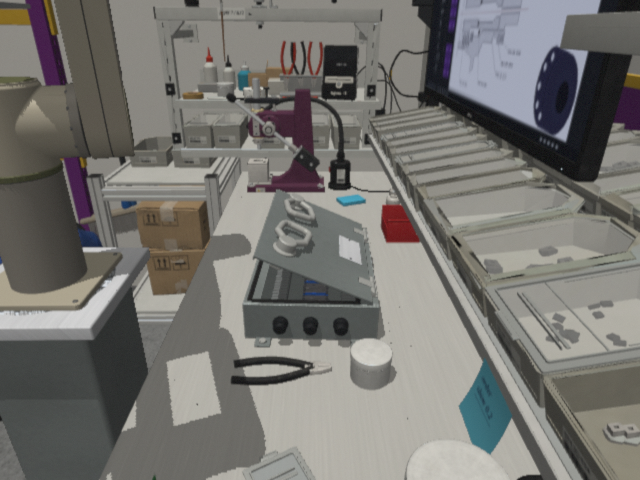

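Top: box spans about columns 285–425, rows 193–287, hinge at the top; left handle hub is near (310,258), right hub near (400,256). Side: cover is open, free edge on the left running from (258,255) to (280,195). I'll zoom in for corners.

```bash
python3 - <<'E'
import cv2,numpy as np
a=cv2.imread("pics/top0.png")[183:298,270:440]; b=cv2.imread("pics/side0.png")[185:355,235:395]
a=cv2.resize(a,None,fx=4.5,fy=4.5,interpolation=cv2.INTER_CUBIC);cv2.imwrite("pics/topc.png",a)
b=cv2.resize(b,None,fx=3.5,fy=3.5,interpolation=cv2.INTER_CUBIC);cv2.imwrite("pics/sidec.png",b)
E
```

```text
(no output)
```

View pics/topc.png

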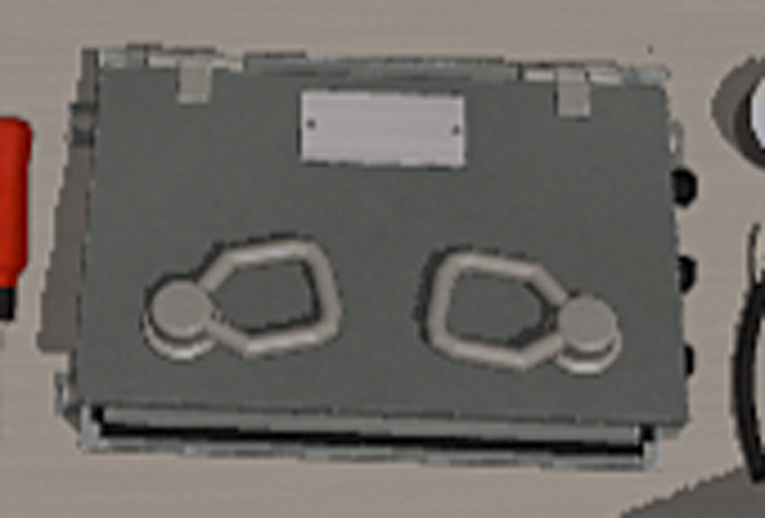

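View pics/sidec.png

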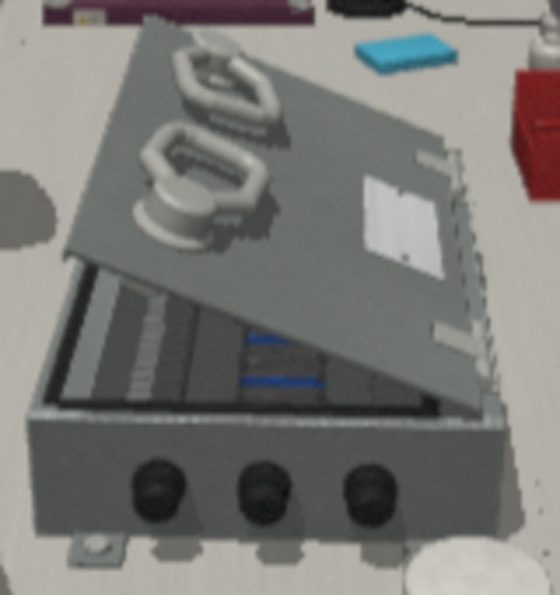

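```bash
cat > h.py <<'E'
import cv2,numpy as np
from plant import eyes
def ray(n,uv,cm=None):
    m=cm or eyes.camera_model(n);R=cv2.Rodrigues(m["rvec"])[0]
    d=R.T@np.array([(uv[0]-m["cx"])/m["fx"],(uv[1]-m["cy"])/m["fy"],1]);return -R.T@m["tvec"],d/np.linalg.norm(d)
def onz(n,uv,z,cm=None):
    o,d=ray(n,uv,cm);return o+d*(z-o[2])/d[2]
def tri(p,q):
    o1,d1=ray("top",p);o2,d2=ray("side",q)
    k=np.linalg.lstsq(np.c_[d1,-d2],o2-o1,rcond=None)[0];a,b=o1+k[0]*d1,o2+k[1]*d2
    return (a+b)/2,np.linalg.norm(a-b)
E
python3 - <<'E'
from h import *
np.set_printoptions(precision=4,suppress=True)
T=lambda u,v:((u+.5)/4.5+269.5,(v+.5)/4.5+182.5);S=lambda u,v:((u+.5)/3.5+234.5,(v+.5)/3.5+184.5)
print("cam",ray("top",(0,0))[0],ray("side",(0,0))[0])
fr,e=tri(T(686,424),S(67,257));print(fr,e)
fl,e=tri(T(77,403),S(148,18));print(fl,e,np.linalg.norm(fl-fr))
for p in((82,450),(655,467)):print("rim front",onz("top",T(*p),.07))
for p in((30,415),(503,427)):print("rim right",onz("side",S(*p),.07))
for p in((37,533),(498,540)):print("base right",onz("side",S(*p),0))
for p in((103,68),(668,80)):print("hinge",onz("top",T(*p),.078))
E
```

```text
cam [0.42   0.0261 1.2711] [ 0.5353 -0.8122  0.4825]
[ 0.4467 -0.1916  0.1538] 0.0020159321525989784
[0.462  0.1202 0.1576] 0.003060313967240706 0.31227064932898674
rim front [0.4379 0.1248 0.07  ]
rim front [ 0.4243 -0.1902  0.07  ]
rim right [ 0.4258 -0.1915  0.07  ]
rim right [ 0.6469 -0.2034  0.07  ]
base right [ 0.4244 -0.1895  0.    ]
base right [ 0.6499 -0.1974  0.    ]
hinge [0.6495 0.1118 0.078 ]
hinge [ 0.6388 -0.2034  0.078 ]
```

arm_command:
  deltas:
    - [[1.5, 3, 0, 0, 0, 5], [1.5, 3, 0, 0, 0, 5], [1.5, 3, 0, 0, 0, 5], [1.5, 3, 0, 0, 0, 5], [1.5, 3, 0, 0, 0, 5], [1.5, 3, 0, 0, 0, 5], [1.5, 3, 0, 0, 0, 5], [1.5, 3, 0, 0, 0, 5], [1.5, 3, 0, 0, 0, 5], [1.5, 3, 0, 0, 0, 5], [1.5, 3, 0, 0, 0, 5], [1.5, 3, 0, 0, 0, 5]]
  gripper: -1

```text
t: 1.1
tool_pos: [0.4346, -0.1817, 0.2184]
orientation: [-2.31, -2.129, 0.0]
force: [-0.4, -0.3, -0.3]
opening: 0.0172
gripper_force: 0.0
```

arm_command:
  deltas:
    - [[1.2, 3.7, 0, 0, 0, 2], [1.2, 3.7, 0, 0, 0, 0], [1.2, 3.7, 0, 0, 0, 0], [1.2, 3.6, 0, 0, 0, 0], [0, 0, -2, 0, 0, 0], [0, 0, -2, 0, 0, 0], [0, 0, 0, 0, 0, 0], [0, 0, 0, 0, 0, 0]]

```text
t: 1.77
tool_pos: [0.4811, -0.0361, 0.1774]
orientation: [-2.275, -2.163, 0.003]
force: [0.6, 0.6, 1.1]
opening: 0.0004
gripper_force: 0.0
```

```bash
python3 - <<'E'
from h import *
from plant import monitor
s=monitor.read_state();print(s["tool_pos"],s["orientation"],s["force"],s["opening"],s["q"])
print(eyes.camera_model("wrist"))
a=eyes.read_camera("wrist");b=cv2.resize(eyes.read_camera("side")[100:340,200:400],None,fx=2,fy=2)
cv2.imwrite("pics/m1.png",np.hstack([cv2.resize(a,(400,300)),cv2.resize(b,(250,300))]))
E
```

```text
[ 0.48114722 -0.03607774  0.17739701] [-2.27481418 -2.16274609  0.00332954] [0.59866931 0.60571149 1.11435802] 0.0004169426683545361 [-1.81087382e-01 -1.65988533e-01  1.85654400e+00 -8.94841881e-05
  1.45451836e+00 -1.30578705e-01]
{'fx': 344.2517768885679, 'fy': 344.2517768885679, 'cx': 316.73086610826175, 'cy': 239.85295980327498, 'rvec': array([-2.86655344,  0.07188459,  0.01415692]), 'tvec': array([-0.48158798, -0.0329602 ,  0.34900803])}
```

View pics/m1.png

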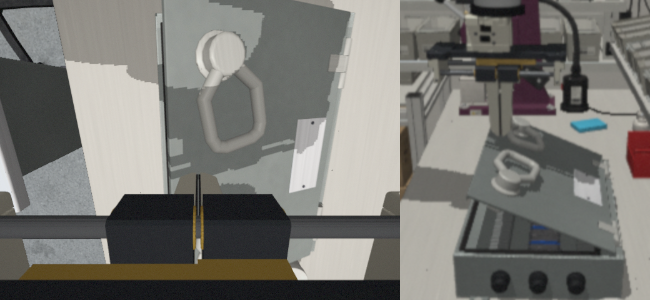

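The left handle lies clear of the gap and the fingertips stand over the cover at mid-width. Next I press it down.

arm_command:
  deltas:
    - [[0, 0, -0.6, 0, 0, 0], [0, 0, -0.6, 0, 0, 0], [0, 0, -0.6, 0, 0, 0], [0, 0, -0.6, 0, 0, 0], [0, 0, -0.6, 0, 0, 0], [0, 0, -0.6, 0, 0, 0], [0, 0, -0.6, 0, 0, 0], [0, 0, -0.6, 0, 0, 0], [0, 0, -0.6, 0, 0, 0], [0, 0, -0.6, 0, 0, 0]]

```text
t: 2.7
tool_pos: [0.4823, -0.0364, 0.118]
orientation: [-2.277, -2.164, 0.0]
force: [-1.0, 0.1, 2.6]
opening: 0.0005
gripper_force: 1.1
```

arm_command:
  deltas:
    - [[0, 0, -0.5, 0, 0, 0], [0, 0, -0.5, 0, 0, 0], [0, 0, -0.5, 0, 0, 0], [0, 0, -0.5, 0, 0, 0], [0, 0, -0.5, 0, 0, 0], [0, 0, -0.5, 0, 0, 0], [0, 0, -0.4, 0, 0, 0], [0, 0, -0.3, 0, 0, 0], [0, 0, -0.2, 0, 0, 0], [0, 0, 0, 0, 0, 0]]

```text
t: 3.53
tool_pos: [0.4822, -0.0364, 0.0791]
orientation: [-2.277, -2.164, 0.0]
force: [0.1, -0.9, -0.7]
opening: 0.0003
gripper_force: 0.0
```

arm_command:
  deltas:
    - [[0, 0, -0.1, 0, 0, 0], [0, 0, -0.1, 0, 0, 0], [0, 0, -0.1, 0, 0, 0], [0, 0, 0, 0, 0, 0]]

```text
t: 3.87
tool_pos: [0.4827, -0.0365, 0.0782]
orientation: [2.277, 2.164, 0.0]
force: [-6.7, 1.1, 13.8]
opening: 0.0005
gripper_force: 7.1
```

arm_command:
  deltas:
    - [[0, 0, 0, 0, 0, 0], [0, 0, 0, 0, 0, 0], [0, 0, 0.3, 0, 0, 0], [0, 0, 2, 0, 0, 0], [0, 0, 3, 0, 0, 0], [0, 0, 4, 0, 0, 0], [0, 0, 3, 0, 0, 0], [0, 0, 0, 0, 0, 0], [0, 0, 0, 0, 0, 0]]

```text
t: 4.62
tool_pos: [0.4842, -0.0367, 0.2024]
orientation: [2.274, 2.161, 0.005]
force: [0.7, -0.9, -0.6]
opening: 0.0005
gripper_force: 0.0
```

```bash
python3 - <<'E'
from h import *
from plant import monitor
s=monitor.read_state();print(s["t"],s["tool_pos"],s["force"])
m=eyes.camera_model("wrist");R=cv2.Rodrigues(m["rvec"])[0]
a=eyes.read_camera("wrist");t=eyes.read_camera("side")
# draw predicted points in wrist
pr=lambda P:tuple(int(round(v)) for v in cv2.projectPoints(np.array([P],float),m["rvec"],m["tvec"],np.array([[m["fx"],0,m["cx"]],[0,m["fy"],m["cy"]],[0,0,1]]),None)[0].ravel())
P=(.4871,.0688,.099);print(pr(P));
cv2.imwrite("pics/w2raw.png",a)
cv2.drawMarker(a,pr(P),(0,0,255),0,12,1)
for Q in((.4404,.1268,.078),):cv2.drawMarker(a,pr(Q),(0,255,0),0,12,1)
cv2.imwrite("pics/m2.png",np.hstack([a[:360,200:600],cv2.resize(t[140:340,220:400],(324,360))]))
E
```

```text
4.6167 [ 0.48424685 -0.03673946  0.20237431] [ 0.69768681 -0.85750287 -0.6468787 ]
(313, 99)
```

View pics/m2.png

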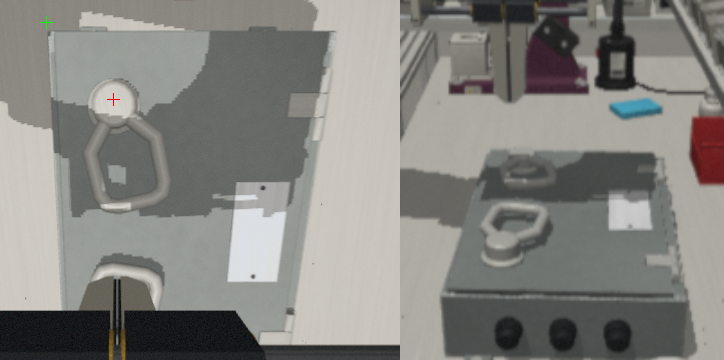

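The cover is shut. The left hub is at about (314,101) in the wrist picture, 2 px from the prediction, and the slot's middle is near (327,165).

```bash
python3 - <<'E'
from h import *
np.set_printoptions(precision=4,suppress=True)
h=onz("wrist",(314,101),.099)
print("hub",h)
for p,z in(((327,165),.092),((332,205),.092),((286,153),.092),((367,155),.092)):
    q=onz("wrist",p,z);print(q,np.linalg.norm((q-h)[:2]),np.degrees(np.arctan2(*(q-h)[[1,0]])))
E
```

```text
hub [0.4851 0.0672 0.099 ]
[0.4928 0.0212 0.092 ] 0.046650008289208504 -80.61508720232976
[ 0.4954 -0.0103  0.092 ] 0.07823910078333342 -82.46158792607332
[0.4617 0.0318 0.092 ] 0.042484606364804556 -123.57895804661568
[0.5238 0.0272 0.092 ] 0.05569900868297744 -45.98900668977967
```

arm_command:
  deltas:
    - [[0, 0.5, 0, 0, 0, -6.6], [0, 0.5, 0, 0, 0, -6.6], [0, 0.5, 0, 0, 0, -6.6], [0, 0.5, 0, 0, 0, -6.6], [0.1, 0.5, 0, 0, 0, -6.6], [0.1, 0.5, 0, 0, 0, -6.6], [0.1, 0.5, 0, 0, 0, -6.6], [0.1, 0.5, 0, 0, 0, -6.6], [0.1, 0.5, 0, 0, 0, -6.6], [0.1, 0.5, 0, 0, 0, -6.6], [0.1, 0.5, 0, 0, 0, -6.6], [0.1, 0.5, 0, 0, 0, -6.6]]

```text
t: 5.72
tool_pos: [0.4892, 0.0239, 0.1973]
orientation: [-3.134, -0.207, 0.006]
force: [-0.2, -0.6, 0.4]
opening: 0.0005
gripper_force: 0.0
```

arm_command:
  deltas:
    - [[0, 0, -2.5, 0, 0, 0], [0, 0, -2.5, 0, 0, 0], [0, 0, -2.5, 0, 0, 0], [0, 0, 0, 0, 0, 0], [0, 0, 0, 0, 0, 0]]

```text
t: 6.13
tool_pos: [0.4879, 0.0237, 0.1219]
orientation: [-3.133, -0.216, 0.01]
force: [-0.4, 1.1, 1.1]
opening: 0.0003
gripper_force: 0.0
```

```bash
python3 - <<'E'
from h import *
from plant import monitor
s=monitor.read_state();print(s["t"],s["tool_pos"],s["orientation"],s["q"])
a=eyes.read_camera("wrist");t=eyes.read_camera("side")
cv2.imwrite("pics/m3.png",np.hstack([cv2.resize(a,(480,360)),cv2.resize(t[170:290,230:340],(320,360))]))
E
```

```text
6.1333 [0.48786485 0.02374445 0.1219106 ] [-3.13332915 -0.21587525  0.00992288] [-5.64033831e-02 -9.95223331e-02  1.90007675e+00  2.53363998e-05
  1.34740995e+00  1.37681176e+00]
```

View pics/m3.png

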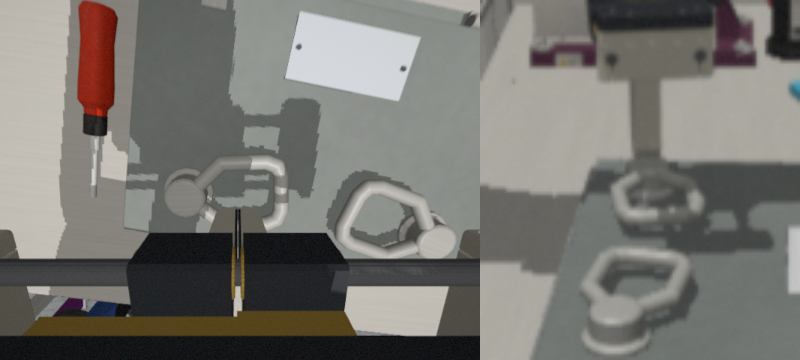

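```bash
python3 - <<'E'
from h import *
np.set_printoptions(precision=4,suppress=True)
for p,z in(((184,193),.099),((436,240),.099),((248,192),.092),((384,222),.092),((354,222),.092)):print(onz("wrist",(p[0]/.75,p[1]/.75),z))
E
```

```text
[0.4949 0.0659 0.099 ]
[ 0.4825 -0.1442  0.099 ]
[0.5003 0.0157 0.092 ]
[ 0.4897 -0.1016  0.092 ]
[ 0.4863 -0.0766  0.092 ]
```

arm_command:
  deltas:
    - [[0.7, -0.2, 0, 0, 0, 0], [0, 0, -0.6, 0, 0, 0], [0, 0, -0.6, 0, 0, 0], [0, 0, -0.6, 0, 0, 0], [0, 0, -0.4, 0, 0, 0], [0, 0, -0.4, 0, 0, 0], [0, 0, 0, 0, 0, 0]]

```text
t: 6.82
tool_pos: [0.4965, 0.0217, 0.0973]
orientation: [-3.134, -0.216, 0.003]
force: [-0.2, 0.2, 0.7]
opening: 0.0009
gripper_force: 0.0
```

arm_command:
  deltas:
    - [[0, 0, -0.3, 0, 0, 0], [0, 0, -0.3, 0, 0, 0], [0, 0, -0.3, 0, 0, 0], [0, 0, -0.3, 0, 0, 0], [0, 0, 0, 0, 0, 0]]

```text
t: 7.23
tool_pos: [0.4969, 0.0217, 0.0859]
orientation: [-3.134, -0.216, 0.002]
force: [0.1, 0.8, -0.3]
opening: 0.0005
gripper_force: 0.0
```

arm_command:
  deltas:
    - [[0, 0, -0.2, 0, 0, 0], [0.38, 0.11, 0, 0, 0, 5], [0.37, 0.15, 0, 0, 0, 5], [0.36, 0.18, 0, 0, 0, 5], [0.34, 0.21, 0, 0, 0, 5], [0.32, 0.24, 0, 0, 0, 5], [0.3, 0.27, 0, 0, 0, 5], [0, 0, 0, 0, 0, 0]]

```text
t: 7.9
tool_pos: [0.5182, 0.033, 0.0845]
orientation: [2.969, 1.026, -0.001]
force: [-0.0, -0.8, 0.2]
opening: 0.0005
gripper_force: 0.5
```

arm_command:
  deltas:
    - [[0.28, 0.29, 0, 0, 0, 5], [0.25, 0.31, 0, 0, 0, 5], [0.22, 0.33, 0, 0, 0, 5], [0.19, 0.35, 0, 0, 0, 5], [0.16, 0.37, 0, 0, 0, 5], [0.13, 0.38, 0, 0, 0, 5]]

```text
t: 8.4
tool_pos: [0.5305, 0.0528, 0.0846]
orientation: [2.605, 1.754, -0.001]
force: [-0.4, -4.7, -0.3]
opening: 0.0006
gripper_force: 1.7
```

arm_command:
  deltas:
    - [[0.1, 0.39, 0, 0, 0, 5], [0.06, 0.4, 0, 0, 0, 5], [0.03, 0.4, 0, 0, 0, 5], [0, 0.4, 0, 0, 0, 5], [0, 0, 0, 0, 0, 0]]

```text
t: 8.82
tool_pos: [0.5322, 0.0693, 0.0846]
orientation: [2.26, 2.181, -0.001]
force: [-1.0, -1.8, -0.6]
opening: 0.0007
gripper_force: 0.9
```

arm_command:
  deltas:
    - [[-0.02, 0.4, 0, 0, 0, 2], [-0.05, 0.4, 0, 0, 0, 0], [-0.06, 0.2, 0, 0, 0, 0], [-0.03, 0.1, 0, 0, 0, 0], [0, 0, 0, 0, 0, 0]]

```text
t: 9.23
tool_pos: [0.5315, 0.0754, 0.0847]
orientation: [2.226, 2.207, -0.007]
force: [3.0, -23.7, -3.0]
opening: 0.0007
gripper_force: 11.5
```

arm_command:
  deltas:
    - [[0, 0, 0, 0, 0, 0], [0, -0.6, 0, 0, 0, 0], [0, -0.6, 0, 0, 0, 0], [0, -0.2, 0, 0, 0, 0], [0, 0, 0.5, 0, 0, 0], [0, 0, 1, 0, 0, 0], [0, 0, 3, 0, 0, 0], [0, 0, 3, 0, 0, 0], [0, 0, 0, 0, 0, 0]]

```text
t: 9.98
tool_pos: [0.5345, 0.0671, 0.1676]
orientation: [2.219, 2.214, 0.012]
force: [0.6, -0.1, 2.0]
opening: 0.0003
gripper_force: 0.0
```

arm_command:
  deltas:
    - [[-0.4, -1.35, 0, 0, 0, 7], [-0.4, -1.35, 0, 0, 0, 7], [-0.4, -1.35, 0, 0, 0, 7], [-0.4, -1.35, 0, 0, 0, 7], [-0.4, -1.35, 0, 0, 0, 7], [-0.4, -1.35, 0, 0, 0, 7], [-0.4, -1.35, 0, 0, 0, 7], [-0.4, -1.35, 0, 0, 0, 7], [-0.4, -1.35, 0, 0, 0, 7], [-0.4, -1.35, 0, 0, 0, 7], [-0.4, -1.35, 0, 0, 0, 7], [-0.4, -1.35, 0, 0, 0, 7]]

```text
t: 10.98
tool_pos: [0.483, -0.0958, 0.1608]
orientation: [0.158, 3.136, 0.0]
force: [0.6, -0.4, 0.1]
opening: 0.0008
gripper_force: 0.0
```

arm_command:
  deltas:
    - [[0, 0, 0, 0, 0, 0], [0, 0, 0, 0, 0, 0]]

```text
t: 11.15
tool_pos: [0.4831, -0.0956, 0.1606]
orientation: [0.175, 3.135, 0.0]
force: [-0.2, -0.5, 0.0]
opening: 0.0007
gripper_force: 0.0
```

```bash
python3 - <<'E'
from h import *
from plant import monitor
s=monitor.read_state();print(s["t"],s["tool_pos"],s["orientation"],s["force"],s["q"])
m=eyes.camera_model("wrist")
a=eyes.read_camera("wrist");t=eyes.read_camera("side")
K=np.array([[m["fx"],0,m["cx"]],[0,m["fy"],m["cy"]],[0,0,1]])
for Q in((.487,.066,.099),(.477,-.1417,.099),(.532,.064,.092)):
    p=cv2.projectPoints(np.array([Q]),m["rvec"],m["tvec"],K,None)[0].ravel();print(p)
    cv2.drawMarker(a,(int(p[0]),int(p[1])),(0,0,255),0,10,1)
cv2.imwrite("pics/m4.png",np.hstack([cv2.resize(a,(480,360)),cv2.resize(t[170:290,230:340],(320,360))]))
E
```

```text
11.15 [ 0.48307458 -0.09563966  0.16055167] [1.74895488e-01 3.13536185e+00 2.00780510e-04] [-0.17521062 -0.4534288   0.01126246] [-2.99960012e-01 -1.30532971e-01  1.85587548e+00  4.57676090e-04
  1.41496473e+00 -1.75937938e+00]
[552.99219241 235.85994957]
[250.91500221 254.12133597]
[539.44712909 292.01478501]
```

View pics/m4.png

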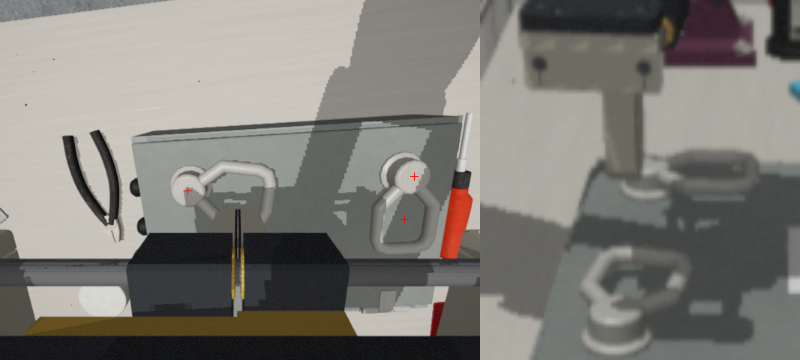

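The left handle now points at the hinge, and the right hub matches the prediction at (187,190). I'll check the right handle's angle from its front bar, which runs from (222,164) to (258,170).

```bash
python3 - <<'E'
from h import *
for p in((222,164),(258,170),(273,188),(270,210)):print(onz("wrist",(p[0]/.75,p[1]/.75),.095)[:2].round(4))
E
```

```text
[ 0.4563 -0.107 ]
[ 0.4655 -0.0748]
[ 0.4844 -0.0623]
[ 0.5063 -0.0668]
```

arm_command:
  deltas:
    - [[0.5, -0.2, 0, 0, 0, -4], [0, 0, -2, 0, 0, -4], [0, 0, -2, 0, 0, 0], [0, 0, -1, 0, 0, 0], [0, 0, -0.5, 0, 0, 0], [0, 0, -0.5, 0, 0, 0], [0, 0, 0, 0, 0, 0]]

```text
t: 11.83
tool_pos: [0.4875, -0.0972, 0.0992]
orientation: [-0.386, -3.117, -0.0]
force: [-0.8, 0.7, -0.3]
opening: 0.0006
gripper_force: 0.0
```

arm_command:
  deltas:
    - [[0, 0, -0.4, 0, 0, 0], [0, 0, -0.4, 0, 0, 0], [0, 0, -0.4, 0, 0, 0], [0, 0, -0.3, 0, 0, 0], [0, 0, 0, 0, 0, 0]]

```text
t: 12.25
tool_pos: [0.4872, -0.0975, 0.0839]
orientation: [-0.386, -3.117, -0.0]
force: [-0.6, -0.2, 0.6]
opening: 0.0005
gripper_force: 0.0
```

arm_command:
  deltas:
    - [[0.38, -0.11, 0, 0, 0, -5], [0.37, -0.14, 0, 0, 0, -5], [0.36, -0.17, 0, 0, 0, -5], [0.34, -0.2, 0, 0, 0, -5], [0.32, -0.23, 0, 0, 0, -5], [0.3, -0.26, 0, 0, 0, -5], [0, 0, 0, 0, 0, 0]]

```text
t: 12.83
tool_pos: [0.5084, -0.1085, 0.0846]
orientation: [-1.185, -2.908, -0.001]
force: [-0.7, 1.6, 0.4]
opening: 0.0003
gripper_force: 0.7
```

arm_command:
  deltas:
    - [[0.28, -0.28, 0, 0, 0, -5], [0.25, -0.31, 0, 0, 0, -5], [0.22, -0.33, 0, 0, 0, -5], [0.19, -0.34, 0, 0, 0, -5], [0.16, -0.36, 0, 0, 0, -5], [0.13, -0.37, 0, 0, 0, -5], [0, 0, 0, 0, 0, 0]]

```text
t: 13.42
tool_pos: [0.5208, -0.1285, 0.0846]
orientation: [-1.895, -2.506, -0.001]
force: [0.3, 1.4, -0.8]
opening: 0.0009
gripper_force: 0.6
```

arm_command:
  deltas:
    - [[0.1, -0.38, 0, 0, 0, -5], [0.07, -0.39, 0, 0, 0, -5], [0.03, -0.39, 0, 0, 0, -5], [0, -0.4, 0, 0, 0, -5], [0, 0, 0, 0, 0, 0]]

```text
t: 13.83
tool_pos: [0.5226, -0.1442, 0.0846]
orientation: [-2.299, -2.141, -0.0]
force: [-0.2, 1.9, 0.3]
opening: 0.0006
gripper_force: 0.7
```

arm_command:
  deltas:
    - [[-0.03, -0.4, 0, 0, 0, 0], [-0.06, -0.4, 0, 0, 0, 0], [-0.06, -0.3, 0, 0, 0, 0], [-0.06, -0.3, 0, 0, 0, 0], [0, 0, 0, 0, 0, 0]]

```text
t: 14.25
tool_pos: [0.5208, -0.1554, 0.0844]
orientation: [-2.291, -2.144, -0.006]
force: [2.1, 16.2, 1.2]
opening: 0.0005
gripper_force: 8.1
```

arm_command:
  deltas:
    - [[-0.03, -0.2, 0, 0, 0, 0], [0, 0, 0, 0, 0, 0], [0, 0, 0, 0, 0, 0]]

```text
t: 14.5
tool_pos: [0.5207, -0.1556, 0.0844]
orientation: [-2.289, -2.144, -0.008]
force: [3.6, 23.0, 3.0]
opening: 0.0004
gripper_force: 11.4
```

Hard stop reached. I'll back off, lift, retreat and check.

arm_command:
  deltas:
    - [[0.1, 0.6, 0, 0, 0, 0], [0.1, 0.6, 0, 0, 0, 0], [0, 0.3, 0, 0, 0, 0], [0, 0, 0.5, 0, 0, 0], [0, 0, 1, 0, 0, 0], [0, 0, 3, 0, 0, 0], [0, 0, 4, 0, 0, 0], [0, 0, 4, 0, 0, 0], [0, 0, 0, 0, 0, 0]]

```text
t: 15.25
tool_pos: [0.5265, -0.1474, 0.2207]
orientation: [2.29, 2.131, 0.01]
force: [1.0, -1.1, 0.4]
opening: 0.0005
gripper_force: 0.0
```

arm_command:
  deltas:
    - [[-1.5, -3, 0, 0, 0, 0], [-1.5, -3, 0, 0, 0, 0], [-1.5, -3, 0, 0, 0, 0], [-1.5, -3, 0, 0, 0, 0], [-1.5, -3, 0, 0, 0, 0], [-1.5, -3, 0, 0, 0, 0], [-1.5, -3, 0, 0, 0, 0], [-1.5, -3, 0, 0, 0, 0], [-1.5, -3, 0, 0, 0, 0], [-1.5, -3, 0, 0, 0, 0], [0, 0, 0, 0, 0, 0], [0, 0, 0, 0, 0, 0]]

```text
t: 16.25
tool_pos: [0.3709, -0.4471, 0.2103]
orientation: [2.303, 2.136, -0.001]
force: [0.3, 0.8, -0.3]
opening: 0.0005
gripper_force: 0.0
```

```bash
python3 - <<'E'
from h import *
from plant import monitor
s=monitor.read_state();print(s["t"],s["tool_pos"],s["force"])
a=eyes.read_camera("top")[180:300,265:455];t=eyes.read_camera("side")
cv2.imwrite("pics/m5.png",np.hstack([cv2.resize(a,None,fx=2.6,fy=2.6,interpolation=2),cv2.resize(t[170:350,230:380],(260,312))]))
E
```

```text
16.25 [ 0.37093302 -0.44711054  0.21030273] [ 0.34532958  0.83026467 -0.30766212]
```

View pics/m5.png

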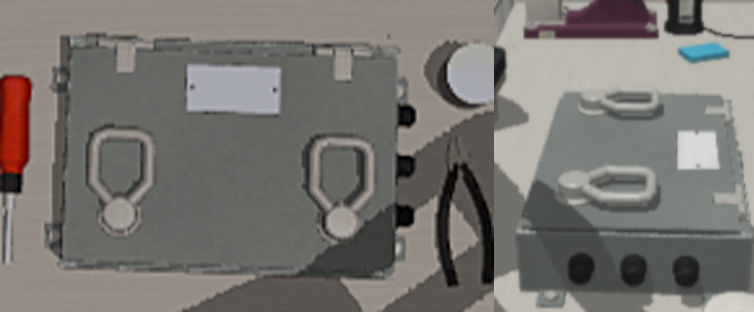

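The cover is shut, both handles point at the hinge (hubs at (118,213) and (340,222) in the crop), and the tools and tin have not moved.

```bash
python3 -c "
from plant import ticket
print(ticket.close_job())"
```

```text
the job is handed in; nothing more can be done
None
```

The cover is shut, both cam handles are turned to their stops pointing at the hinge, the tools and tin are where they were, and the job is handed in at about 16 s on the robot's clock (the verdict was not shown).

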